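# Unlock and open the drill-bit drawer

## Task

Two grey steel chests stand on the drilling bench and only one of them has a drawer. That drawer is locked by the steel stay that swings on the lid hinge of its chest: lift this stay well up (halfway to upright or more) so that it stays up by itself, then pull the drawer out by its pull, most of the way, and let go. Leave the stay of the other chest down.

Things in the scene. Friction and masses are not known exactly. Their poses are not given: they have to be found in the camera images.
- chest: The drawer chest: fixed grey steel box 220 x 220 mm, 110 mm tall, lid on top (always shut, surface at z = 110 mm), hinge knuckles on its rear edge. Origin: centre of its underside. x points to its rear, y to its left; the drawer, with a pull, faces -x. The other chest is alike but has no drawer or pull. Small loose items lie on the lids' rear corners.
- stay_grip (a point): Centre of the grip at the free end of the drawer chest's stay, a perforated bar along the middle of the lid. Grip: dark steel roller 22 mm in diameter, 26 mm long along y. Stay down, it lies at x = -30, y = 0, z = 140 mm of the chest. Pinch its flat ends, fingers closing along the chest's y, 50 mm or more free on both sides. It may turn in the fingers, so the hand can stay upright.
- stay (a joint): Swing of that stay, rad: 0 down (drawer locked), 1.5 nearly upright (stop). Its axis is parallel to the chest's y, at x = 100, y = 0, z = 122 mm of the chest; the grip rises and moves back towards it. The hinge is stiff: about 4 N at the grip lifts it and it stays where it is left. Its tooth, in a slot in the lid, holds the drawer shut until about 0.25 rad.
- pull (a point): Grasp point on the drawer's pull: a dark steel tab 18 mm wide (y), 22 mm tall, standing 55 mm out of the drawer front; this point is 36 mm out from the front, at half its height, 25 mm below the lid's surface. Drawer shut, it lies at x = -158, y = 0, z = 85 mm of the chest. Pinch its two sides, fingers closing along the chest's y.
- drawer (a joint): Travel of the drawer, m: 0 shut, 0.09 fully out (stop), sliding along the chest's -x. It slides with about 2 N and stays where it is left.
- case_stay (a joint): Swing of the identical stay on the other chest (the one with no drawer), rad: 0 lying down. To be left down.

How it is judged:
By the outcome, as a careful person would: the job done as asked, in the order asked, and still so for the second after the job is handed in, with the robot touching nothing.
It also fails if it takes over 45 s, if anything falls off the work surface, if the arm or the gripper's body presses on something with over 40 N, if the wrist force passes 120 N, or if a joint passes its speed limit or range.

## Robot

A 7-joint arm with a two-finger parallel gripper is mounted at the origin on the work surface. World frame = base frame: x ahead of the robot, y to its left, z up, the work surface at z = 0. Lengths are in m, angles in degrees, forces in N, time in s.
With the tool pointing down it reaches from about 0.425 to 0.875 m from the base axis. Payload 8.4 kg.
Tool frame: the origin (TCP) lies midway between the tips of the shut fingers; the grasp point (between the pads) lies 19 mm behind it (robot.pinch_z is the distance from the TCP to the grasp point, in m); z points along the fingers, y is the line along which they close (so a half turn about z gives the same grasp; the last joint's range is limited). The gripper opens to 85 mm and grips with 20 to 120 N. Pads are 22 mm wide; open, the fingers measure 114 mm over their backs; the gripper's body (76 mm by 85 mm) begins 54 mm behind the grasp point. The pads swing forward as they close: fully open they stand 13 mm farther back than shut.
Start: joints at [64.675, 19.091, 2.286, 83.961, -0.768, 76.965, -3.352], TCP at [0.218, -0.612, 0.231] pointing down, gripper open.
Joint ranges: [-147.57, 147.57], [-21.85, 119.76], [-74.77, 79.35], [14.55, 137.4], [-85.83, 265.84], [4.83, 119.75], [-152.11, 152.11]. Speed limits (degrees/s): [127.2, 127.2, 159.86, 159.86, 180, 180, 180].

## Interface

Orientations are given as a 3x3 rotation matrix whose columns are the frame's x, y, z axes.
In Python, from plant import robot gives the robot as it stands. The module is installed in compiled form; this text tells all that it offers.
- The arm moves only by the shell command python3 -m inch 'ROWS' [FORCE]. ROWS is a JSON object of lists of equal length, an entry for each row: "angular": the turn, a rotation vector about the tool's x, y, z in rad, a list of three; "dp": the shift along the tool's x, y, z in mm, a list of three; "jaw": the closure in counts, from 0 (fully open) to 255 (shut). A call has 1 to 8 rows; each row is the pose to reach, as a shift and turn from the pose commanded when the call began, along the tool's axes at that moment; what a row does not reach only later rows make up. A row lasts 1/8 s, in which the tool goes at most 62.5 mm and 10.7 degrees, less where a joint would pass 70% of its speed; a pose out of reach is approached as far as the arm can. A call with a gripper value outside its range is refused whole. The fingers move at their own pace and stop on an object; FORCE is the grip in N (left out, the last holds). Time passes only in rows, so rows that repeat a pose let the fingers close. It gives the time, the measured TCP pose, the force, the opening and the grip force at its end, in the units of the state.
- robot.get_obs(): the state, without advancing time (a new reading comes with each control period).
- robot.camera(name): name is "scene" or "top" or "wrist"; returns the picture (480x640x3 uint8, red, green, blue); there is no depth.
- robot.calibration(name): a dict with "fovy" (degrees; the focal length in pixels is half the picture's height over the tangent of half this angle, whatever the lens; pixels are square), "cx", "cy" (the principal point, pixels), "k1" (the pictures are not rectified: a ray, as slopes to the right and down, at radius r is drawn at 1 + k1 r^2 times it, then the intrinsics apply), "xyz" and "rotation" of the camera in the world. Camera axes: x right, y down, z forward; pixel columns grow to the right and rows downward; lengths in m; the calibration is good to about 2 mm. A picture is of the moment at which its call begins: read the wrist's pose just before it. calibration takes no time and is no camera call; for the wrist camera it gives the pose at the moment of the call.
- robot.job_done(): hands the job in; it is judged then, once.
The state is a dict: "time_s": time; "joints": joint angles; "qd": joint speeds; "tau": joint torques, N m; "ee_pos": TCP position; "ee_rot": TCP orientation; "force": force on the tool from outside, world axes, zero at the start; "wrist_torque": the same for the moment, N m; "finger_gap": finger opening in m; "grasp_force": force on a finger pad.
Only numpy, scipy, OpenCV 4.12 (cv2) and the standard library are available. Lean on these libraries where they do the work, as an engineer would, in place of code of your own. Each camera call takes 0.05 s, during which the arm holds its last target. There are 200 camera calls.

## Working session

There is one attempt and no reset: what is moved stays moved. The work goes in short steps, Python scripts to look and compute and a shell command to move; the robot and the scene stay as the last step left them, time stands still between calls to the robot, and variables do not carry over. Pictures are saved under pics/ and viewed, at most 10 in all, crops included, and the job is handed in when it is done.

```bash
mkdir -p pics; python3 - <<'E'
from plant import robot
import cv2,numpy as np
o=robot.get_obs();print(o['time_s'],o['ee_pos'],np.round(o['ee_rot'],3).tolist(),o['finger_gap'],robot.pinch_z)
for n in('top','scene'):
    cv2.imwrite(f'pics/{n}0.png',robot.camera(n)[:,:,::-1]);print(robot.calibration(n))
E
```

```text
0.0 [ 0.21830004 -0.6117432   0.23041506] [[0.942, 0.336, -0.001], [0.336, -0.942, 0.001], [-0.0, -0.002, -1.0]] 0.08533123442574446 0.0187
{'fovy': 54.69207162536526, 'cx': 322.28588165017766, 'cy': 243.411368705355, 'k1': -0.11133168811641574, 'xyz': array([ 0.53965293, -0.01057545,  0.79309799]), 'rotation': array([[-0.01778591, -0.99396195,  0.10827422],
       [-0.99971082,  0.0194319 ,  0.01416586],
       [-0.0161843 , -0.10799096, -0.99402013]])}
{'fovy': 44.507672255062744, 'cx': 312.5784424005342, 'cy': 241.84441759907642, 'k1': -0.10348556544737834, 'xyz': array([ 1.21548971, -0.3800358 ,  0.78708075]), 'rotation': array([[ 0.5060027 ,  0.60615227, -0.61362912],
       [ 0.86242125, -0.34415785,  0.37119396],
       [ 0.01381478, -0.71703194, -0.6969034 ]])}
```

View pics/top0.png

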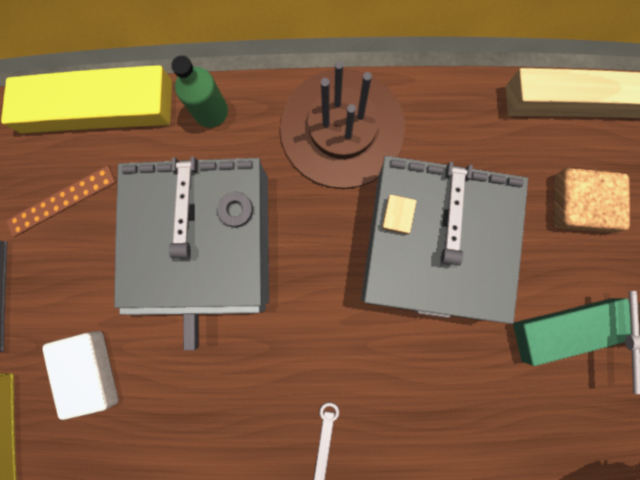

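View pics/scene0.png

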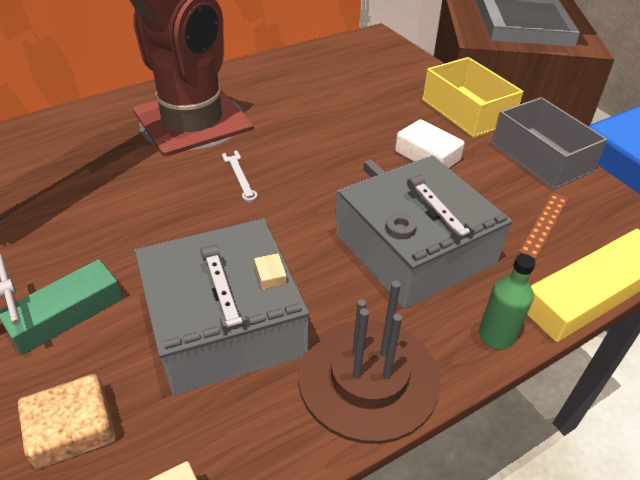

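The top view shows the drawer chest on the left: lid corners near (119,160), (259,158), (267,305) and (116,308), roller at (180,250), pull spanning (190,316–349). The right chest has no pull, only a flat plate at (434,314).

```bash
cat >h.py <<'E'
from plant import robot
import cv2,numpy as np
def ray(c,uv):
    f=240/np.tan(np.radians(c['fovy']/2));K=np.array([[f,0,c['cx']],[0,f,c['cy']],[0,0,1.]])
    p=cv2.undistortPoints(np.array([[uv]],float),K,np.array([c['k1'],0,0,0,0.]))[0,0]
    return c['rotation']@np.array([p[0],p[1],1])
def onz(c,uv,z):
    d=ray(c,uv);return c['xyz']+d*(z-c['xyz'][2])/d[2]
E
python3 - <<'E'
from h import *
c=robot.calibration('top')
for n,uv,z in[('RL',(119,160),.11),('RR',(259,158),.11),('FR',(267,305),.11),('FL',(116,306),.11),('roller',(180,246),.151),('rollerfront',(179,258),.14),('hinge',(183,168),.13),('pulltip',(190,348),.096),('pullbase',(190,315),.096)]:
    print(n,np.round(onz(c,uv,z),4))
c=robot.calibration('scene')
for n,uv,z in[('FL',(433,158),.11),('FR',(338,190),.11),('RR',(393,266),.11),('RL',(507,215),.11),('roller',(418,180),.151),('pulltip',(370,163),.096)]:print(n,np.round(onz(c,uv,z),4))
E
```

```text
RL [0.7514 0.3147 0.11  ]
RR [0.7468 0.0933 0.11  ]
FR [0.5247 0.0819 0.11  ]
FL [0.5252 0.3119 0.11  ]
roller [0.6098 0.1997 0.151 ]
rollerfront [0.5938 0.2045 0.14  ]
hinge [0.729  0.2045 0.13  ]
pulltip [0.4613 0.2011 0.096 ]
pullbase [0.5107 0.2012 0.096 ]
FL [0.5322 0.3063 0.11  ]
FR [0.5251 0.0897 0.11  ]
RR [0.7304 0.0643 0.11  ]
RL [0.7306 0.3149 0.11  ]
roller [0.6123 0.1994 0.151 ]
pulltip [0.4704 0.1996 0.096 ]
```

```bash
python3 -m inch '{"angular":[[0,0,0.04],[0,0,0.08],[0,0,0.12],[0,0,0.16],[0,0,0.2],[0,0,0.24],[0,0,0.28],[0,0,0.325]],"dp":[[30,-30,-10],[70,-70,-20],[110,-110,-30],[150,-150,-30],[190,-190,-30],[230,-230,-30],[270,-270,-30],[310,-310,-30]],"jaw":[0,0,0,0,0,0,0,0]}' 40; python3 -c "
from h import *
print(robot.get_obs()['ee_rot'],robot.get_obs()['joints'])"
```

```text
time_s: 1.1
ee_pos: [0.4066, -0.2142, 0.2612]
ee_rot: [[1.0, 0.016, -0.0], [0.016, -1.0, -0.0], [-0.0, 0.0, -1.0]]
force: [1.5, -0.9, -0.8]
finger_gap: 0.0853
grasp_force: 0.0
[[ 9.99866922e-01  1.63132765e-02 -1.24591492e-04]
 [ 1.63132625e-02 -9.99866924e-01 -1.12276921e-04]
 [-1.26406516e-04  1.10229485e-04 -9.99999986e-01]] [ 40.08980099  -3.29240148 -16.99111959 105.71695887  -0.97628699
  77.43783031 -65.72773429]
```

```bash
python3 -m inch '{"angular":[[0,0,0],[0,0,0],[0,0,0],[0,0,0],[0,0,0],[0,0,0],[0,0,0],[0,0,0]],"dp":[[25,-50,0],[50,-110,0],[75,-160,0],[100,-210,0],[125,-270,0],[150,-320,0],[180,-370,0],[195,-409,0]],"jaw":[0,0,0,0,0,0,0,0]}'
python3 -m inch '{"angular":[[0,0,0],[0,0,0],[0,0,0]],"dp":[[0,0,0],[0,0,0],[0,0,0]],"jaw":[0,0,0]}'; python3 -c "
from h import *
c=robot.calibration('wrist');im=robot.camera('wrist');cv2.imwrite('pics/w1.png',im[:,:,::-1]);print(c)"
```

```text
time_s: 2.1
ee_pos: [0.5945, 0.1985, 0.2605]
ee_rot: [[1.0, 0.018, -0.001], [0.018, -1.0, 0.001], [-0.001, -0.001, -1.0]]
force: [-0.9, -0.7, 0.8]
finger_gap: 0.0854
grasp_force: 0.0
time_s: 2.48
ee_pos: [0.594, 0.1948, 0.2614]
ee_rot: [[1.0, 0.016, 0.0], [0.016, -1.0, -0.001], [0.0, 0.001, -1.0]]
force: [0.1, -0.6, 0.1]
finger_gap: 0.0853
grasp_force: 0.0
{'fovy': 58.98721323567956, 'cx': 319.9017495741504, 'cy': 246.76998126999348, 'k1': -0.04421663966906599, 'xyz': array([0.66533641, 0.19520226, 0.40397414]), 'rotation': array([[ 0.01628419, -0.95986988, -0.27997258],
       [-0.99986661, -0.01528072, -0.00576667],
       [ 0.00125707,  0.28002914, -0.95999068]])}
```

View pics/w1.png

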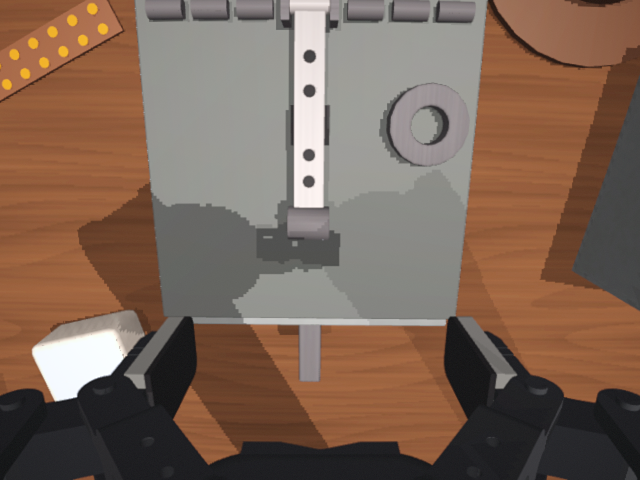

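The wrist view shows the roller at (308, 207–238), the stay's hinge at (309,10), and the pull at (310, 325–381) with the lid's front edge at row 321.

```bash
python3 - <<'E'
from h import *
c={'fovy': 58.98721323567956, 'cx': 319.9017495741504, 'cy': 246.76998126999348, 'k1': -0.04421663966906599, 'xyz': np.array([0.66533641, 0.19520226, 0.40397414]), 'rotation': np.array([[ 0.01628419, -0.95986988, -0.27997258],
       [-0.99986661, -0.01528072, -0.00576667],
       [ 0.00125707,  0.28002914, -0.95999068]])}
for n,uv,z in[('roller',(308,222),.149),('rback',(308,207),.14),('rfront',(308,238),.14),('hinge',(310,5),.13),('bar',(309,100),.14),('FL',(162,318),.11),('FR',(456,320),.11),('RL',(138,20),.11),('RR',(484,20),.11),('pulltip',(310,381),.096),('pullbase',(310,325),.096)]:print(n,np.round(onz(c,uv,z),4))
E
```

```text
roller [0.6067 0.2013 0.149 ]
rback [0.6144 0.2016 0.14  ]
rfront [0.5941 0.2014 0.14  ]
hinge [0.7324 0.2017 0.13  ]
bar [0.6787 0.2015 0.14  ]
FL [0.521  0.3132 0.11  ]
FR [0.5229 0.0884 0.11  ]
RL [0.728  0.3116 0.11  ]
RR [0.7314 0.0916 0.11  ]
pulltip [0.4584 0.1997 0.096 ]
pullbase [0.5102 0.2002 0.096 ]
```

```bash
python3 -m inch '{"angular":[[0,0,0],[0,0,0],[0,0,0],[0,0,0],[0,0,0]],"dp":[[5,-3,30],[10,-6.5,60],[10,-6.5,90],[10,-6.5,90],[10,-6.5,90]],"jaw":[0,0,0,0,0]}'; python3 -c "
from h import *
print(robot.get_obs()['ee_pos'])
im=robot.camera('wrist');cv2.imwrite('pics/w2.png',im[:,:,::-1])"
```

```text
time_s: 3.15
ee_pos: [0.6044, 0.2028, 0.1729]
ee_rot: [[1.0, 0.017, 0.002], [0.017, -1.0, 0.0], [0.002, -0.0, -1.0]]
force: [1.0, 0.0, 0.3]
finger_gap: 0.0855
grasp_force: 0.0
[0.60439202 0.20277112 0.17286729]
```

View pics/w2.png

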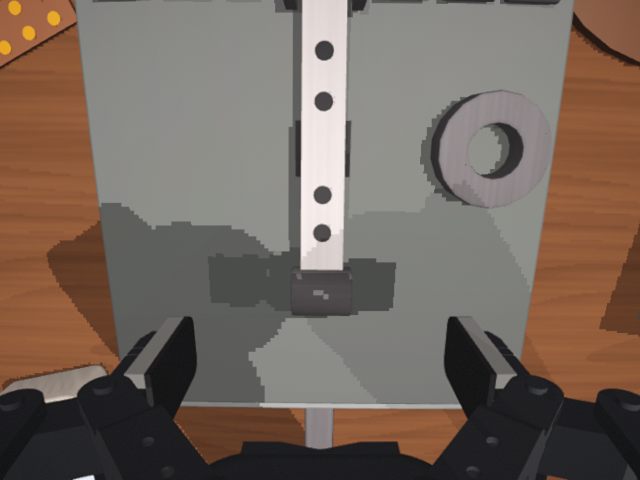

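The roller at (321,292) sits midway between the fingers at columns 195 and 445. I'll descend and grip.

```bash
python3 -m inch '{"angular":[[0,0,0],[0,0,0],[0,0,0],[0,0,0],[0,0,0],[0,0,0],[0,0,0],[0,0,0]],"dp":[[0,0,25],[0,0,50],[0,0,50],[0,0,50],[0,0,50],[0,0,50],[0,0,50],[0,0,50]],"jaw":[0,0,0,200,255,255,255,255]}' 50; python3 -c "
from h import *
cv2.imwrite('pics/w3.png',robot.camera('wrist')[:,:,::-1]);print(robot.get_obs()['finger_gap'],robot.get_obs()['grasp_force'])"
```

```text
time_s: 4.2
ee_pos: [0.6041, 0.2024, 0.1223]
ee_rot: [[1.0, 0.017, 0.001], [0.017, -1.0, -0.001], [0.001, 0.001, -1.0]]
force: [-1.5, -3.8, 6.1]
finger_gap: 0.0251
grasp_force: 50.9
0.025094036286644337 50.883872509002686
```

View pics/w3.png

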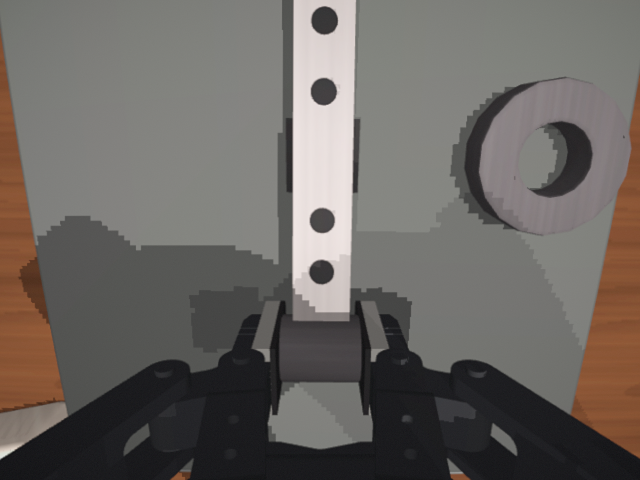

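```bash
python3 -m inch '{"angular":[[0,0,0],[0,0,0],[0,0,0],[0,0,0],[0,0,0],[0,0,0],[0,0,0],[0,0,0]],"dp":[[2,0,-11],[5,0,-22],[9,0,-33],[14,0,-43],[20,0,-53],[26.5,0,-62.5],[34,0,-71.5],[42,0,-79.5]],"jaw":[255,255,255,255,255,255,255,255]}'
```

```text
time_s: 5.25
ee_pos: [0.6458, 0.2027, 0.2009]
ee_rot: [[1.0, 0.017, -0.002], [0.017, -1.0, -0.002], [-0.002, 0.002, -1.0]]
force: [-1.1, -5.6, -8.9]
finger_gap: 0.0249
grasp_force: 49.6
```

```bash
python3 -m inch '{"angular":[[0,0,0],[0,0,0],[0,0,0],[0,0,0],[0,0,0],[0,0,0],[0,0,0]],"dp":[[9,0,-7.5],[18.5,0,-14],[28,0,-19.5],[38.5,0,-24.5],[49.5,0,-28],[49.5,0,-28],[49.5,0,-28]],"jaw":[255,255,255,255,255,255,255]}'
python3 -m inch '{"angular":[[0,0,0],[0,0,0],[0,0,0],[0,0,0],[0,0,0],[0,0,0]],"dp":[[0,0,0],[0,0,0],[0,0,0],[0,0,0],[0,0,0],[0,0,0]],"jaw":[150,80,0,0,0,0]}'
```

```text
time_s: 6.12
ee_pos: [0.6961, 0.203, 0.2295]
ee_rot: [[1.0, 0.016, 0.0], [0.016, -1.0, -0.002], [0.0, 0.002, -1.0]]
force: [0.1, -7.3, -3.5]
finger_gap: 0.025
grasp_force: 49.4
time_s: 6.88
ee_pos: [0.6953, 0.2047, 0.2288]
ee_rot: [[1.0, 0.018, -0.0], [0.018, -1.0, 0.0], [-0.0, -0.0, -1.0]]
force: [0.0, 0.5, -0.4]
finger_gap: 0.0854
grasp_force: 0.0
```

```bash
python3 -m inch '{"angular":[[0,0,0],[0,0,0],[0,0,0],[0,0,0],[0,0,0],[0,0,0],[0,0,0],[0,0,0]],"dp":[[0,0,-35],[0,0,-70],[-30,0,-75],[-75,1,-75],[-125,1,-75],[-175,1,-75],[-217,1,-50],[-217,1,-10]],"jaw":[0,0,0,0,0,0,0,0]}'
python3 -m inch '{"angular":[[0,0,0],[0,0,0],[0,0,0]],"dp":[[0,0,30],[0,0,60],[0,0,60]],"jaw":[0,0,0]}'; python3 -c "
from h import *
cv2.imwrite('pics/w4.png',robot.camera('wrist')[:,:,::-1]);cv2.imwrite('pics/s4.png',robot.camera('scene')[:,:,::-1]);c=robot.calibration('wrist');print(robot.get_obs()['ee_pos'],c)"
```

```text
time_s: 7.88
ee_pos: [0.4769, 0.2006, 0.2402]
ee_rot: [[1.0, 0.019, 0.005], [0.019, -1.0, -0.001], [0.005, 0.001, -1.0]]
force: [1.0, -0.2, -0.4]
finger_gap: 0.0858
grasp_force: 0.0
time_s: 8.25
ee_pos: [0.4771, 0.1992, 0.1773]
ee_rot: [[1.0, 0.018, -0.003], [0.018, -1.0, -0.001], [-0.003, 0.001, -1.0]]
force: [0.1, 0.2, 0.9]
finger_gap: 0.0852
grasp_force: 0.0
[0.47862216 0.2001536  0.17980445] {'fovy': 58.98721323567956, 'cx': 319.9017495741504, 'cy': 246.76998126999348, 'k1': -0.04421663966906599, 'xyz': array([0.54988003, 0.20052177, 0.32244764]), 'rotation': array([[ 1.84524958e-02, -9.59947221e-01, -2.79572601e-01],
       [-9.99829737e-01, -1.77305598e-02, -5.11120347e-03],
       [-5.04931454e-05,  2.79619314e-01, -9.60110950e-01]])}
```

View pics/w4.png

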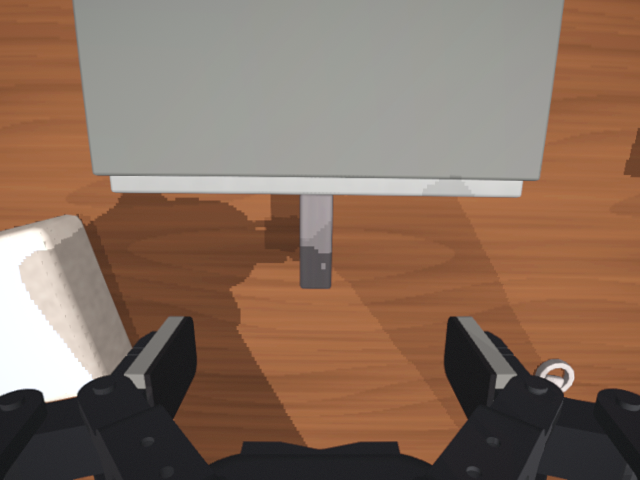

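View pics/s4.png

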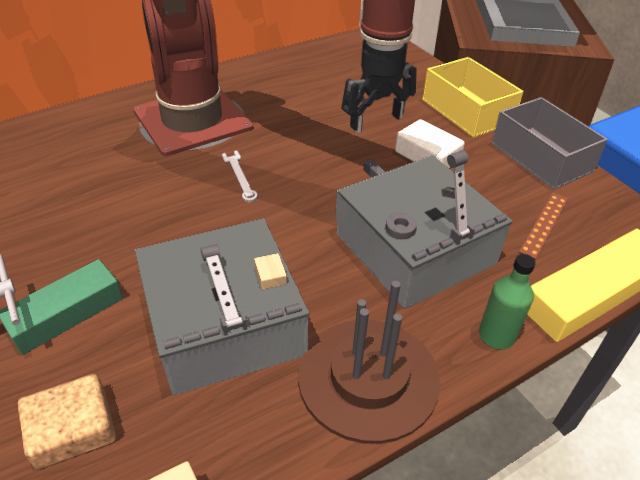

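The stay stands up by itself with the roller at (457,160), and the other stay is down. The pull's tip is at (316,288), its base at (316,195). A white block to the left needs a clearance check.

```bash
python3 - <<'E'
from h import *
w=robot.calibration('wrist');t=robot.calibration('top');s=robot.calibration('scene')
for uv in[(316,288),(316,195)]:print(onz(w,uv,.096))
print('tip',onz(t,(190,348),.096))
# white block: right top corner rear
for z in(.03,.045,.06):print(z,onz(t,(99,334),z),onz(w,(76,216),z),onz(t,(116,403),z))
E
```

```text
[0.45932812 0.20109535 0.096     ]
[0.51286001 0.20194608 0.096     ]
tip [0.46126126 0.20113426 0.096     ]
0.03 [0.4765535  0.37939993 0.03      ] [0.48437835 0.37343996 0.03      ] [0.36188301 0.34899286 0.03      ]
0.045 [0.47779382 0.37173429 0.045     ] [0.48773801 0.36457077 0.045     ] [0.36537739 0.34192493 0.045     ]
0.06 [0.47903415 0.36406866 0.06      ] [0.49109768 0.35570158 0.06      ] [0.36887176 0.33485699 0.06      ]
```

```bash
python3 -m inch '{"angular":[[0,0,0],[0,0,0],[0,0,0],[0,0,0],[0,0,0],[0,0,0],[0,0,0],[0,0,0]],"dp":[[0,-1,35],[0,-1,75],[0,-1,112],[0,-1,112],[0,-1,112],[0,-1,112],[0,-1,112],[0,-1,112]],"jaw":[0,0,0,0,200,255,255,255]}'
python3 -m inch '{"angular":[[0,0,0],[0,0,0],[0,0,0]],"dp":[[0,0,0],[0,0,0],[0,0,0]],"jaw":[255,255,255]}'
```

```text
time_s: 9.35
ee_pos: [0.4788, 0.2017, 0.0678]
ee_rot: [[1.0, 0.018, 0.001], [0.018, -1.0, 0.001], [0.001, -0.001, -1.0]]
force: [-0.4, -0.6, 4.6]
finger_gap: 0.017
grasp_force: 51.5
time_s: 9.72
ee_pos: [0.4788, 0.2017, 0.0678]
ee_rot: [[1.0, 0.018, 0.001], [0.018, -1.0, 0.001], [0.001, -0.001, -1.0]]
force: [-1.4, 2.3, 6.6]
finger_gap: 0.0174
grasp_force: 51.7
```

```bash
python3 -m inch '{"angular":[[0,0,0],[0,0,0],[0,0,0],[0,0,0],[0,0,0],[0,0,0],[0,0,0],[0,0,0]],"dp":[[-10,0,0],[-22,0,0],[-34,0,0],[-46,0,0],[-58,0,0],[-70,0,0],[-82,0,0],[-84,0,0]],"jaw":[255,255,255,255,255,255,255,255]}'
python3 -m inch '{"angular":[[0,0,0],[0,0,0]],"dp":[[0,0,0],[0,0,0]],"jaw":[255,255]}'
```

```text
time_s: 10.72
ee_pos: [0.3943, 0.2011, 0.0677]
ee_rot: [[1.0, 0.019, 0.002], [0.019, -1.0, 0.002], [0.002, -0.002, -1.0]]
force: [0.9, 7.5, 3.2]
finger_gap: 0.0173
grasp_force: 51.3
time_s: 10.98
ee_pos: [0.3944, 0.2011, 0.0677]
ee_rot: [[1.0, 0.018, 0.002], [0.018, -1.0, 0.002], [0.002, -0.002, -1.0]]
force: [-1.8, 6.7, 7.9]
finger_gap: 0.0171
grasp_force: 51.8
```

Pulled 84 mm. Now I'll release, rise and check.

```bash
python3 -m inch '{"angular":[[0,0,0],[0,0,0],[0,0,0],[0,0,0],[0,0,0],[0,0,0],[0,0,0],[0,0,0]],"dp":[[0,0,0],[0,0,0],[0,0,0],[0,0,0],[0,0,0],[0,0,-20],[0,0,-60],[0,0,-110]],"jaw":[150,80,0,0,0,0,0,0]}'
python3 -m inch '{"angular":[[0,0,0],[0,0,0],[0,0,0]],"dp":[[0,0,-30],[0,0,-30],[0,0,-30]],"jaw":[0,0,0]}'; python3 -c "
from h import *
cv2.imwrite('pics/s5.png',robot.camera('scene')[:,:,::-1])"
```

```text
time_s: 11.98
ee_pos: [0.3936, 0.1991, 0.1774]
ee_rot: [[1.0, 0.018, -0.002], [0.018, -1.0, -0.0], [-0.002, 0.0, -1.0]]
force: [0.3, -0.2, -0.3]
finger_gap: 0.0857
grasp_force: 0.0
time_s: 12.35
ee_pos: [0.394, 0.1991, 0.2062]
ee_rot: [[1.0, 0.018, -0.001], [0.018, -1.0, -0.0], [-0.001, 0.0, -1.0]]
force: [0.5, 0.0, -0.5]
finger_gap: 0.0853
grasp_force: 0.0
```

View pics/s5.png

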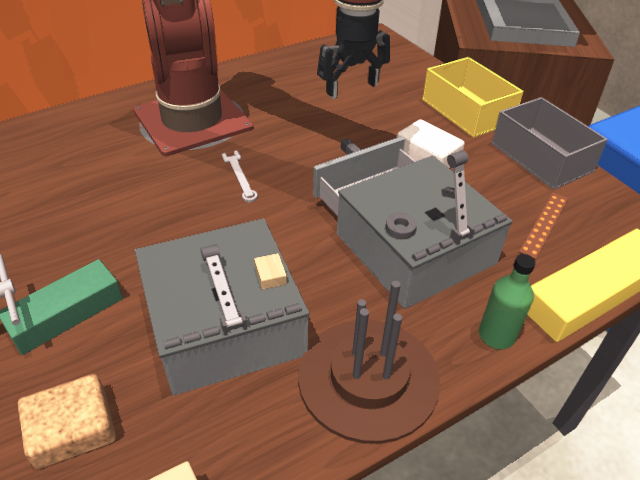

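The drawer stands open with its front at (360,175) and the pull at (350,147). The drawer chest's stay is still up at (457,160), the other stay is down, and the gripper is clear.

```bash
python3 -c "
from plant import robot
print(robot.job_done())"
```

```text
the job is handed in; nothing more can be done
None
```

The job is handed in: the drawer chest's stay is up by itself (about 65°), its drawer is pulled out about 84 of 90 mm and released, and the other chest's stay is still down; the verdict was not shown.

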